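Put the mixed-up chisels back on their own stands

TASK

The three chisels on the bench lie on the wrong stands. Move them, with the empty blue stand as the free spot in between if you need one, so that the yellow-handled chisel lies on the yellow stand, the dark-brown-handled one on the dark-brown stand and the pale-wood-handled one on the white stand, each lying level in both notches with its blade away from the robot and its grip point over the stand's painted cross line. Never lay or drop a chisel on the bench top, and leave the pencil, the square stick and the bench dog where they are.

Things in the scene. Friction and masses are not known exactly. Their poses are not given: they have to be found in the camera images.
- pale_grip (a point): Chisel with a pale-wood handle, lying level, 0.19 kg. Handle 21 mm wide, 23.5 high, 109 long, straight sides; blade 25 mm wide, ~11 thick, ending 118 mm beyond the handle. This is the grip point: inside the handle on its axis, 12 mm above the chisel's underside, 30 mm from the handle's blade end, within 20 mm of the balance point. x points to the blade's tip, z up; grip across y.
- brown_grip (a point): Chisel with a dark-brown wooden handle, lying level, 0.14 kg. Handle 21 mm wide, 23.5 high, 109 long, straight sides; blade 12 mm wide, ~11 thick, ending 104 mm beyond the handle. This is the grip point: inside the handle on its axis, 12 mm above the chisel's underside, 30 mm from the handle's blade end, within 20 mm of the balance point. x points to the blade's tip, z up; grip across y.
- yellow_grip (a point): Chisel with a bright yellow handle, lying level, 0.16 kg. Handle 21 mm wide, 23.5 high, 109 long, straight sides; blade 19 mm wide, ~11 thick, ending 119 mm beyond the handle. This is the grip point: inside the handle on its axis, 12 mm above the chisel's underside, 30 mm from the handle's blade end, within 20 mm of the balance point. x points to the blade's tip, z up; grip across y.
- yellow_stand: Yellow fixed stand, home of the yellow-handled chisel: base 180x64x10 mm (x -68 to +112), saddles at x -50 (handle) and +97 mm (blade), 16 thick; notch floors 40 mm above the bench, 40 mm wide, cheeks 9 high. Origin: under the base, below the cross line; +x to the blade end, z up. A seated chisel: blade to +x, grip point 52 mm above the origin. Finger room between the saddles.
- brown_stand: Dark-brown fixed stand, home of the dark-brown-handled chisel: base 180x64x10 mm (x -68 to +112), saddles at x -50 (handle) and +97 mm (blade), 16 thick; notch floors 40 mm above the bench, 40 mm wide, cheeks 9 high. Origin: under the base, below the cross line; +x to the blade end, z up. A seated chisel: blade to +x, grip point 52 mm above the origin. Finger room between the saddles.
- white_stand: White fixed stand, home of the pale-wood-handled chisel: base 180x64x10 mm (x -68 to +112), saddles at x -50 (handle) and +97 mm (blade), 16 thick; notch floors 40 mm above the bench, 40 mm wide, cheeks 9 high. Origin: under the base, below the cross line; +x to the blade end, z up. A seated chisel: blade to +x, grip point 52 mm above the origin. Finger room between the saddles.
- blue_stand: Blue fixed stand, the free spot: base 180x64x10 mm (x -68 to +112), saddles at x -50 (handle) and +97 mm (blade), 16 thick; notch floors 40 mm above the bench, 40 mm wide, cheeks 9 high. Origin: under the base, below the cross line; +x to the blade end, z up. A seated chisel: blade to +x, grip point 52 mm above the origin. Finger room between the saddles.
- pencil: Red flat carpenter pencil, about 175 mm long, 8 mm high, lying loose on the bench between two stands; a bystander. Origin: about the middle of its underside.
- dowel: Pale square stick, 12 x 12 x 220 mm, lying loose on the bench between two stands; a bystander. Origin: middle of its underside.
- dog: Pale wooden bench dog standing upright on the bench beyond the stands, 62 mm high, head 28 mm in diameter, stem 18 mm; a bystander. Origin: centre of its underside.
Mind the look-alikes: they are no part of the job. Leave any orange look-alike of the part that bears brown_grip alone.

How it is judged:
At the end, for the whole second after the job is handed in: Each chisel rests on the stand of its colour (pale wood on white), level within 0.09 rad and along the stand within 0.2 rad, grip point within 15 mm along and 13 mm across of the stand's origin and 47 to 57 mm above the bench, released and at rest (x of pale_grip in the frame of white_stand between -0.015 and 0.015 m and y of pale_grip in the frame of white_stand between -0.013 and 0.013 m and z of pale_grip in the frame of white_stand between 0.047 and 0.057 m and angle between the x axis of pale_grip and the x axis of white_stand, either way round below 0.2 rad and angle between each of pale_grip, brown_grip, yellow_grip's own z axis and vertical below 0.09 rad and linear speed of each of pale_chisel, brown_chisel, yellow_chisel below 0.02 m/s and x of brown_grip in the frame of brown_stand between -0.015 and 0.015 m and y of brown_grip in the frame of brown_stand between -0.013 and 0.013 m and z of brown_grip in the frame of brown_stand between 0.047 and 0.057 m and angle between the x axis of brown_grip and the x axis of brown_stand, either way round below 0.2 rad and x of yellow_grip in the frame of yellow_stand between -0.015 and 0.015 m and y of yellow_grip in the frame of yellow_stand between -0.013 and 0.013 m and z of yellow_grip in the frame of yellow_stand between 0.047 and 0.057 m and angle between the x axis of yellow_grip and the x axis of yellow_stand, either way round below 0.2 rad); the robot touches nothing.
It fails at once if a chisel is laid or dropped on the bench top (grip point lower than 33 mm) (height (world z) of any of pale_grip, brown_grip, yellow_grip below 0.033 m).
It fails at once if the pencil, the stick or the bench dog is moved by more than 30 mm (distance of any of pencil, dowel, dog from where it was at the start of the episode above 0.03 m).
It also fails if it takes over 112 s, if anything falls off the work surface, if the arm or the gripper's body presses on something with over 40 N, if the wrist force passes 120 N, or if a joint passes its speed limit or range.

ROBOT

A 6-joint arm with a two-finger parallel gripper is mounted at the origin on a cart in front of the work surface, level with it; the furniture and walls round the work are solid. World frame = base frame: x ahead of the robot, y to its left, z up, the work surface at z = 0. Lengths are in m, angles in rad, forces in N, time in s.
With the tool pointing down it reaches from about 0.225 to 0.725 m from the base axis. Payload 3.1 kg.
Tool frame: the origin (TCP) lies at the very end of the fingers, on their centre line; the grasp point (between the pads) lies 19 mm behind it; z points along the fingers, y is the line along which they close (so a half turn about z gives the same grasp; the last joint's range is limited). The gripper opens to 85 mm and grips with 20 to 120 N. Pads are 22 mm wide; open, the fingers measure 114 mm over their backs; the gripper's body (76 mm by 85 mm) begins 54 mm behind the grasp point. The pads swing forward as they close: fully open they stand 13 mm farther back than shut.
Start: joints at [1.014, 0.048, 0.099, 1.622, 0, 1.443], TCP at [0.218, 0.477, 0.231] pointing down, gripper open.
Joint ranges: [-2.91, 2.91], [-0.99, 1.94], [-1.21, 1.42], [-2.12, 2.29], [-1.49, 1.47], [-3.14, 3.14]. Speed limits (rad/s): [2.79, 2.79, 3.14, 3.14, 3.14, 3.14].

INTERFACE

Orientations are given as [roll, pitch, yaw] about the fixed x, y, z axes, in that order (R = Rz(yaw) Ry(pitch) Rx(roll)).
In Python, from cell import ctrl gives the robot as it stands. The module is installed in compiled form; this text tells all that it offers.
- The arm moves only by the tool apply_moves, never from a script. Its argument "plan" is one flat list of numbers, 6 for each row, row after row: the shift along the world's x, y, z in m, then the turn, a rotation vector about the world's x, y, z in rad. A call has 1 to 8 rows; each row is the pose to reach, as a shift and turn from the pose commanded when the call began; what a row does not reach only later rows make up. A row lasts 1/10 s, in which the tool goes at most 50 mm and 8.59 degrees, less where a joint would pass 70% of its speed; a pose out of reach is approached as far as the arm can. A call with a gripper value outside its range is refused whole. "claw" is the gripper's target within -1 to 1 (shut at 1, half-way at 0, fully open at -1), set as the call begins (left out, the last holds). The fingers move at their own pace and stop on an object; "grip_force" is the grip in N (left out, the last holds). Time passes only in rows, so rows that repeat a pose let the fingers close. It gives the time, the measured TCP pose, the force, the opening and the grip force at its end, in the units of the state.
- ctrl.get_state(): the state, without advancing time (a new reading comes with each control period).
- ctrl.grab_frame(name): name is "side" or "top"; returns a dict with "color" (420x560x3 uint8, red, green, blue), "fx", "fy", "cx", "cy" (pixels), "cam_to_world" (4x4, takes a point from camera to world coordinates). Camera axes: x right, y down, z forward; pixel columns grow to the right and rows downward; lengths in m; the calibration is good to about 2 mm. A picture is of the moment at which its call begins. There is no depth.
- ctrl.finish_job(): hands the job in; it is judged then, once.
The state is a dict: "time": time; "qpos": joint angles; "joint_velocities": joint speeds; "joint_torque": joint torques, N m; "position": TCP position; "orientation": TCP orientation; "contact_force": force on the tool from outside, world axes, zero at the start; "moment": the same for the moment, N m; "grip_width": finger opening in m; "grip_force": force on a finger pad.
Only numpy, scipy, OpenCV 4.12 (cv2) and the standard library are available. Lean on these libraries where they do the work, as an engineer would, in place of code of your own. Each camera call takes 0.05 s, during which the arm holds its last target. There are 200 camera calls.

## Working session

There is one attempt and no reset: what is moved stays moved. The work goes in short steps, Python scripts to look and compute and a tool call to move; the robot and the scene stay as the last step left them, time stands still between calls to the robot, and variables do not carry over. Pictures are saved under pics/ and viewed, at most 14 in all, crops included, and the job is handed in when it is done.

Besides the shell and the picture viewer there is one more tool, called after "Request:" as name(argument=value, ...) on one line, values as JSON. apply_moves: Moves the arm, as the interface text tells. Its arguments: {"type":"object","properties":{"plan":{"type":"array","items":{"type":"number"}},"claw":{"type":"number"},"grip_force":{"type":"number"}},"required":["plan"]}

```bash
mkdir -p pics; python3 - <<'E'
from cell import ctrl
import cv2,numpy as np,pickle
s=ctrl.get_state();print({k:np.round(v,3) for k,v in s.items()})
for n in("top","side"):
    f=ctrl.grab_frame(n);cv2.imwrite(f"pics/{n}0.png",f["color"][...,::-1]);pickle.dump(f,open(f"{n}0.pkl","wb"))
    print(n,f["fx"],f["cx"],f["cy"],np.round(f["cam_to_world"],3))
E
```

```text
{'time': np.float64(0.0), 'qpos': array([1.014, 0.049, 0.098, 1.622, 0.   , 1.443]), 'joint_velocities': array([-0.001,  0.   ,  0.001,  0.001, -0.001,  0.   ]), 'joint_torque': array([-1.0000e-03, -3.3878e+01,  3.2002e+01,  2.0000e-02, -0.0000e+00,
        0.0000e+00]), 'position': array([0.218, 0.477, 0.23 ]), 'orientation': array([-3.139, -0.   ,  2.713]), 'contact_force': array([-0.193,  0.032, -0.085]), 'moment': array([0.004, 0.014, 0.023]), 'grip_force': np.float64(0.0), 'grip_width': np.float64(0.085)}
top 472.97601795646887 278.46335876956846 213.03162073585682 [[ 0.016 -0.999  0.05   0.44 ]
 [-1.    -0.016  0.008  0.229]
 [-0.007 -0.05  -0.999  1.61 ]
 [ 0.     0.     0.     1.   ]]
side 407.60746072762123 277.3822940230405 201.46642052914592 [[ 0.903 -0.219  0.371  0.047]
 [-0.43  -0.426  0.796 -0.837]
 [-0.016 -0.878 -0.478  0.686]
 [ 0.     0.     0.     1.   ]]
```

View pics/top0.png

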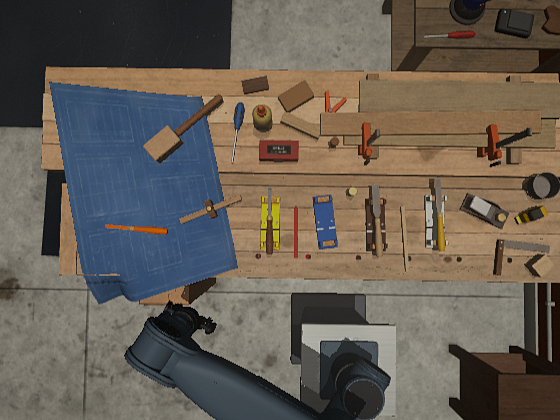

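View pics/side0.png

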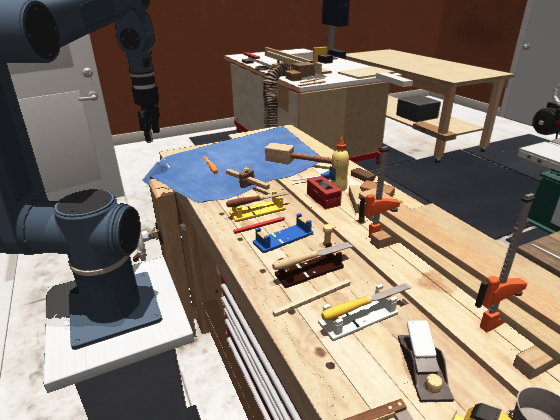

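The top view shows the yellow stand at about (270,222) with the brown chisel, the blue stand empty at (325,222), the brown stand at (376,220) with the pale chisel and the white stand at (435,222) with the yellow chisel. Blades point up in the image, towards +x. I'll enlarge it to measure.

```bash
python3 - <<'E'
import cv2
im=cv2.imread("pics/top0.png")[175:265,250:455]
big=cv2.resize(im,None,fx=3.9,fy=3.9,interpolation=cv2.INTER_CUBIC);cv2.imwrite("pics/c0.png",big)
im=cv2.imread("pics/side0.png")[180:345,220:420]
big=cv2.resize(im,None,fx=3.6,fy=3.6,interpolation=cv2.INTER_CUBIC);cv2.imwrite("pics/c1.png",big)
E
```

```text
(no output)
```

View pics/c0.png

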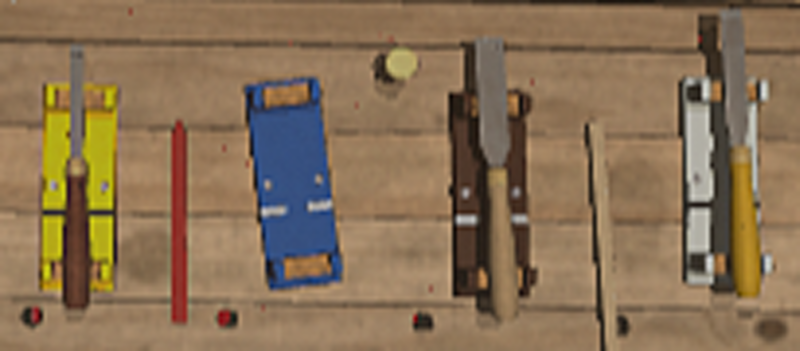

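View pics/c1.png

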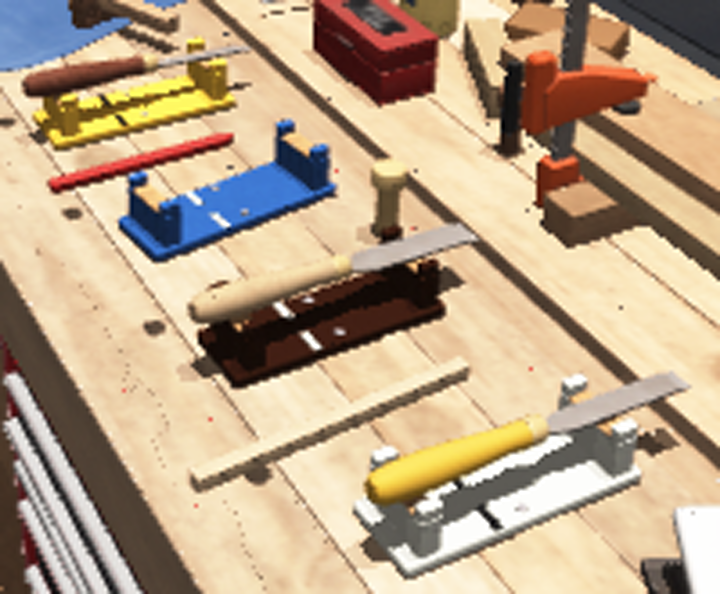

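```bash
cat >h.py <<'E'
import numpy as np,cv2,pickle
def ray(f,u,v,z):
    T=f["cam_to_world"];d=T[:3,:3]@np.array([(u-f["cx"])/f["fx"],(v-f["cy"])/f["fy"],1.]);return T[:3,3]+d*(z-T[2,3])/d[2]
def mask(f,lo,hi,box):
    h=cv2.cvtColor(f["color"],cv2.COLOR_RGB2HSV);m=cv2.inRange(h,lo,hi);k=np.zeros_like(m);x0,y0,x1,y1=box;k[y0:y1,x0:x1]=m[y0:y1,x0:x1]
    n,l,s,_=cv2.connectedComponentsWithStats(k);return (l==1+np.argmax(s[1:,4])) if n>1 else k>0
E
python3 - <<'E'
from h import *
f=pickle.load(open("top0.pkl","rb"))
C=lambda p,z:ray(f,250+(p[0]+.5)/3.9-.5,175+(p[1]+.5)/3.9-.5,z)[:2]
S={"yellow":[(44,84),(118,88),(114,292),(40,288),(45,212),(113,213)],
"blue":[(246,87),(317,78),(341,281),(270,289),(260,211),(332,204)],
"brown":[(452,93),(530,97),(530,297),(453,295),(457,219),(527,219)],
"white":[(683,78),(758,82),(760,285),(685,283),(687,206),(760,208)]}
for n,p in S.items():
    q=np.array([C(a,.01) for a in p])
    d=(q[0]+q[1]-q[2]-q[3])/2;L=np.linalg.norm(d);d/=L
    y=np.arctan2(d[1],d[0]);c=q[:4].mean(0)
    print(n,"L",L.round(3),"W",np.linalg.norm(q[0]+q[3]-q[1]-q[2])/2,"yaw",y.round(3),"origin(center)",(c-.022*d).round(4),"cross",q[4:].mean(0).round(4))
Z=.052
Ch={"brown":[(77,46),(75,308),.213],"pale":[(489,38),(504,320),.227],"yellow":[(731,10),(748,296),.228]}
for n,(a,b,L) in Ch.items():
    A,B=C(a,.05),C(b,Z);d=A-B;l=np.linalg.norm(d);d/=l
    print(n,"L",l.round(3),L,"yaw",np.arctan2(d[1],d[0]).round(3),"grip",(B+.079*d).round(4),((A-d*(L-.079))).round(4))
for n,p in {"pencil":[(180,122),(180,322)],"dowel":[(593,122),(611,350)],"dog":[(401,64)]}.items(): print(n,[C(a,.06 if n=="dog" else .01).round(3) for a in p])
# masks of handles
hs=cv2.cvtColor(f["color"],cv2.COLOR_RGB2HSV)
for u,v in[(270,235),(379,235),(440,230),(267,228),(330,220),(371,215)]:print(u,v,hs[v,u])
E
```

```text
yellow L 0.177 W 0.06429894346160737 yaw -0.002 origin(center) [0.4644 0.27  ] cross [0.4649 0.2696]
blue L 0.177 W 0.06197670839430475 yaw 0.129 origin(center) [0.4713 0.0812] cross [0.4723 0.0816]
brown L 0.174 W 0.06703361944598367 yaw 0.009 origin(center) [ 0.4637 -0.0873] cross [ 0.4651 -0.0879]
white L 0.177 W 0.0647637602766042 yaw 0.01 origin(center) [ 0.4786 -0.2862] cross [ 0.4787 -0.2878]
brown L 0.222 0.213 yaw 0.01 grip [0.4629 0.2712] [0.4716 0.2713]
pale L 0.238 0.227 yaw 0.057 grip [ 0.4587 -0.0857] [ 0.4701 -0.085 ]
yellow L 0.242 0.228 yaw 0.056 grip [ 0.4822 -0.2903] [ 0.4961 -0.2895]
pencil [array([0.545, 0.183]), array([0.372, 0.181])]
dowel [array([ 0.551, -0.175]), array([ 0.354, -0.191])]
dog [array([ 0.594, -0.001])]
270 235 [  9 136  86]
379 235 [ 16 107 159]
440 230 [ 21 198 174]
267 228 [  5 127  66]
330 220 [109 126 132]
371 215 [ 13 115  53]
```

```bash
python3 - <<'E'
from h import *
f=pickle.load(open("top0.pkl","rb"));g=pickle.load(open("side0.pkl","rb"))
ct=lambda p:(250+(p[0]+.5)/3.9-.5,175+(p[1]+.5)/3.9-.5)
cs=lambda p:(220+(p[0]+.5)/3.6-.5,180+(p[1]+.5)/3.6-.5)
P={"yel":[((748,296),(370,490)),((740,148),(545,430)),((731,10),(685,378))],
"pale":[((504,320),(193,308)),((497,168),(357,265)),((489,38),(472,232))],
"br":[((75,308),(26,83)),((77,160),(152,66)),((77,46),(247,50))],
"yel_cross":[((687,206),(460,482)),((760,208),(492,520))],"br_cross":[((457,219),(283,307)),((527,219),(313,342))]}
def tri(a,b):
    A=[];B=[]
    for F,(u,v) in((f,a),(g,b)):
        T=F["cam_to_world"];o=T[:3,3];d=ray(F,u,v,0)-o;d/=np.linalg.norm(d);M=np.eye(3)-np.outer(d,d);A.append(M);B.append(M@o)
    x=np.linalg.solve(sum(A),sum(B));return x,[np.linalg.norm(M@x-b) for M,b in zip(A,B)]
for n,L in P.items():
    for a,b in L:
        x,e=tri(ct(a),cs(b));print(n,x.round(4),np.round(e,4),"side z=.05:",ray(g,*cs(b),.05 if "cross" not in n else .01)[:2].round(4))
E
```

```text
yel [ 0.4026 -0.2925  0.0573] [0.0009 0.0009] side z=.05: [ 0.4058 -0.2859]
yel [ 0.529  -0.2895  0.05  ] [0.0014 0.0014] side z=.05: [ 0.5304 -0.29  ]
yel [ 0.6469 -0.2843  0.0433] [0.0014 0.0014] side z=.05: [ 0.642  -0.2905]
pale [ 0.3806 -0.089   0.059 ] [0.0005 0.0005] side z=.05: [ 0.3859 -0.0784]
pale [ 0.5109 -0.0856  0.0505] [0.0037 0.0037] side z=.05: [ 0.5149 -0.0861]
pale [ 0.6198 -0.0788  0.0419] [0.0013 0.0013] side z=.05: [ 0.6139 -0.0886]
br [0.3844 0.2702 0.0609] [0.0002 0.0002] side z=.05: [0.3904 0.2894]
br [0.5079 0.2714 0.0474] [0.001 0.001] side z=.05: [0.5051 0.2671]
br [0.6064 0.273  0.0398] [0.0002 0.0002] side z=.05: [0.5973 0.2556]
yel_cross [ 0.4838 -0.2616  0.0013] [0.0052 0.0052] side z=.05: [ 0.4832 -0.2707]
yel_cross [ 0.4771 -0.3151  0.0202] [0.0012 0.0012] side z=.05: [ 0.4824 -0.3067]
br_cross [ 0.4664 -0.0586  0.0094] [0.0019 0.0019] side z=.05: [ 0.4678 -0.0599]
br_cross [ 0.4641 -0.1156  0.0185] [0.0016 0.0016] side z=.05: [ 0.4678 -0.1059]
```

```bash
python3 - <<'E'
from h import *
f=pickle.load(open("top0.pkl","rb"));im=f["color"]
O={"br":(.2702,.272),"pale":(-.088,-.079),"yel":(-.2925,-.2843)}
X={"br":(.384,.606),"pale":(.38,.62),"yel":(.403,.647)}
T=np.linalg.inv(f["cam_to_world"])
xs=np.arange(.37,.665,.0033)
for n in O:
    y=np.interp(xs,X[n],O[n]);out=[]
    P=np.c_[xs,y,np.full_like(xs,.055),np.ones_like(xs)]@T.T
    u=f["fx"]*P[:,0]/P[:,2]+f["cx"];v=f["fy"]*P[:,1]/P[:,2]+f["cy"]
    c=cv2.remap(im,u[None].astype("f"),v[None].astype("f"),cv2.INTER_LINEAR)[0]
    print(n,' '.join(f"{int(x*1000)}:{a[0]},{a[1]},{a[2]}" for x,a in zip(xs,c)))
E
python3 - <<'E'
import cv2
im=cv2.imread("pics/side0.png")[275:340,310:420]
cv2.imwrite("pics/c2.png",cv2.resize(im,None,fx=7,fy=7,interpolation=cv2.INTER_CUBIC))
E
```

```text
br 370:160,131,101 373:139,113,86 376:128,105,79 379:134,112,86 383:110,85,63 386:86,52,38 389:98,62,46 393:103,66,49 396:107,66,48 399:107,67,50 403:107,67,50 406:107,67,49 409:108,67,50 412:111,69,51 416:115,72,54 419:111,69,51 422:105,65,48 426:106,67,49 429:103,65,47 432:101,62,45 436:104,63,46 439:104,63,46 442:103,62,46 445:99,61,44 449:97,59,42 452:97,59,42 455:96,59,42 459:95,58,41 462:97,59,42 465:100,61,43 469:101,61,43 472:99,59,42 475:103,63,45 478:104,64,46 482:101,62,45 485:99,61,44 488:93,57,42 492:97,61,45 495:128,98,66 498:171,148,95 502:180,152,97 505:169,136,87 508:155,127,88 511:129,111,98 515:114,104,104 518:116,106,105 521:116,106,104 525:117,106,104 528:119,109,105 531:120,110,105 535:119,110,104 538:119,110,105 541:119,110,106 544:119,110,105 548:120,110,104 551:119,110,102 554:118,109,101 558:117,109,100 561:118,109,101 564:117,109,101 568:115,107,100 571:114,105,99 574:115,105,98 577:115,106,97 581:116,107,98 584:116,108,99 587:115,108,98 591:115,107,98 594:108,99,92 597:96,88,81 601:108,101,93 604:118,109,100 607:106,90,74 610:116,91,65 614:141,112,82 617:1
[... 2217 characters left out ...]
,41 511:171,129,37 515:171,138,67 518:177,149,95 521:173,143,90 525:165,134,81 528:146,120,79 531:122,105,87 535:114,103,92 538:115,104,94 541:116,105,95 544:116,106,95 548:116,106,95 551:115,106,95 554:115,106,95 558:116,106,96 561:116,107,98 564:116,106,98 568:115,106,96 571:115,105,95 574:112,103,93 577:111,102,92 581:112,103,92 584:112,103,92 587:112,102,93 591:112,102,92 594:113,103,93 597:112,103,94 601:112,103,93 604:113,104,94 607:115,106,96 610:115,106,97 614:111,102,94 617:110,99,90 620:110,100,89 624:109,99,89 627:109,98,88 630:108,97,87 634:108,97,86 637:111,102,93 640:117,111,103 643:106,98,89 647:73,61,50 650:76,60,43 653:129,102,75 657:167,132,99 660:169,134,100 663:165,131,97
```

View pics/c2.png

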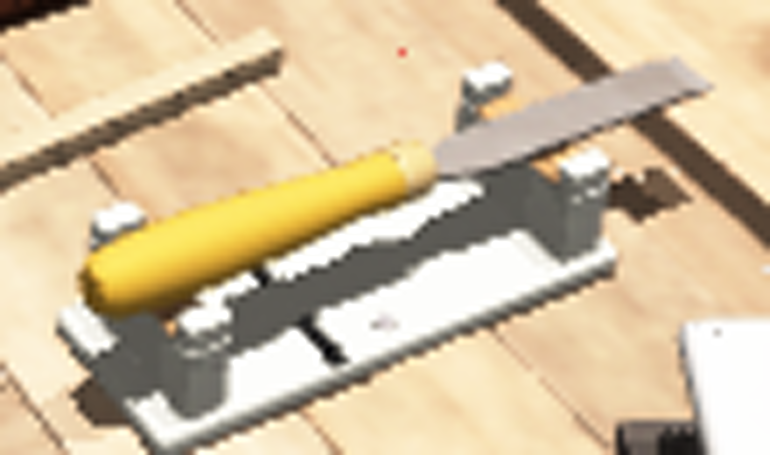

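The crop shows the yellow handle, its pale ferrule and the blade. The visible chisels are about 10–15 mm longer than stated. I'll take the grip point 86 mm from the butt, which keeps the error within about 8–10 mm under either reading of the handle length. First move: brown chisel to the blue stand.

Request:
apply_moves(plan=[0.252,-0.206,-0.03,0,0,0.438,0.252,-0.206,-0.03,0,0,0.438,0.252,-0.206,-0.03,0,0,0.438,0.252,-0.206,-0.03,0,0,0.438,0.252,-0.206,-0.03,0,0,0.438,0.252,-0.206,-0.03,0,0,0.438,0.252,-0.206,-0.03,0,0,0.438,0.252,-0.206,-0.08,0,0,0.438], claw=-1, grip_force=50)

```text
time: 0.9
position: [0.4791, 0.2696, 0.1573]
orientation: [3.138, 0.016, -3.139]
contact_force: [1.2, 0.5, 0.1]
grip_width: 0.0854
grip_force: 0.0
```

Request:
apply_moves(plan=[0,0,-0.03,0,0,0,0,0,-0.05,0,0,0,0,0,-0.05,0,0,0,0,0,-0.05,0,0,0])

```text
time: 1.3
position: [0.4698, 0.2713, 0.101]
orientation: [-3.141, -0.001, -3.132]
contact_force: [0.6, -0.5, 0.9]
grip_width: 0.0855
grip_force: 0.0
```

```bash
python3 - <<'E'
from cell import ctrl
import cv2,pickle
for n in("top",):
    f=ctrl.grab_frame(n);im=cv2.resize(f["color"][160:280,240:460,::-1],None,fx=3.6,fy=3.6,interpolation=cv2.INTER_CUBIC);cv2.imwrite("pics/t1.png",im)
s=ctrl.get_state();print(s["position"],s["orientation"],s["time"])
E
```

```text
[0.47074706 0.27176627 0.1023456 ] [ 3.14111155e+00  1.18764668e-03 -3.13218091e+00] 1.35
```

View pics/t1.png

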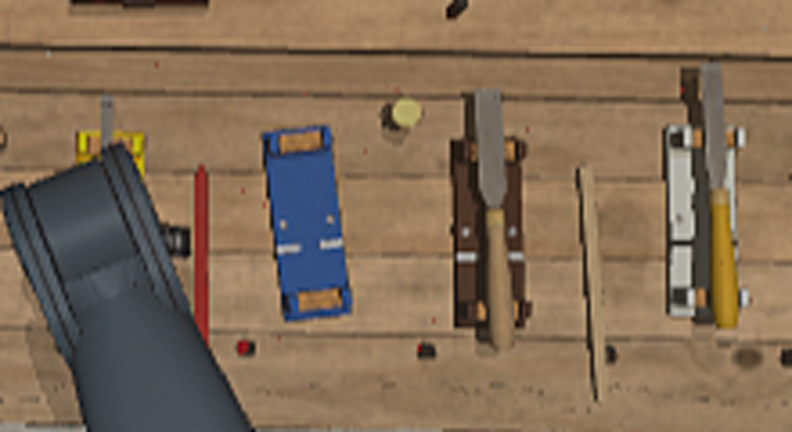

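The arm now hides the yellow stand and is centred on it. The other stands have not moved. Descending.

Request:
apply_moves(plan=[0,0,-0.025,0,0,0,0,0,-0.05,0,0,0,0,0,-0.068,0,0,0,0,0,-0.068,0,0,0,0,0,-0.068,0,0,0])

```text
time: 1.85
position: [0.4713, 0.2721, 0.0351]
orientation: [3.141, 0.002, -3.132]
contact_force: [0.5, -0.1, -0.7]
grip_width: 0.0852
grip_force: 0.0
```

Request:
apply_moves(plan=[0,0,0,0,0,0,0,0,0,0,0,0,0,0,0,0,0,0,0,0,0,0,0,0,0,0,0,0,0,0,0,0,0,0,0,0,0,0,0,0,0,0], claw=1)

```text
time: 2.55
position: [0.4708, 0.2717, 0.0339]
orientation: [3.141, 0.001, -3.132]
contact_force: [-0.0, 0.2, 2.0]
grip_width: 0.0206
grip_force: 49.9
```

Request:
apply_moves(plan=[0,0,0.02,0,0,0,0,0,0.05,0,0,0,0,0,0.09,0,0,0,0,0,0.1,0,0,0,0,0,0.1,0,0,0,0,0,0.1,0,0,0])

```text
time: 3.15
position: [0.4695, 0.2711, 0.1316]
orientation: [-3.141, -0.002, -3.132]
contact_force: [0.8, -0.6, -2.7]
grip_width: 0.0201
grip_force: 49.3
```

Request:
apply_moves(plan=[0,-0.03,0,0,0,0.02,0,-0.07,0,0,0,0.05,0,-0.11,0,0,0,0.08,0,-0.15,0,0,0,0.1,0.001,-0.18,0,0,0,0.12,0.001,-0.19,0,0,0,0.12,0.001,-0.19,0,0,0,0.12,0.001,-0.19,0,0,0,0.12])

```text
time: 3.95
position: [0.4705, 0.0822, 0.1319]
orientation: [3.14, -0.002, -3.012]
contact_force: [0.1, 0.4, -0.7]
grip_width: 0.0203
grip_force: 49.5
```

```bash
python3 - <<'E'
from cell import ctrl
import cv2
f=ctrl.grab_frame("side");cv2.imwrite("pics/s2.png",cv2.resize(f["color"][100:350,130:430,::-1],None,fx=2.3,fy=2.3,interpolation=cv2.INTER_CUBIC))
s=ctrl.get_state();print(s["position"],s["orientation"],s["moment"],s["contact_force"],s["grip_width"],s["time"])
E
```

```text
[0.47069238 0.08248447 0.13234644] [ 3.14061479e+00 -1.65983040e-03 -3.01145623e+00] [ 0.04151133 -0.0345655  -0.01560708] [ 0.48744657  0.26386245 -1.37397704] 0.02004813356965757 4.0
```

View pics/s2.png

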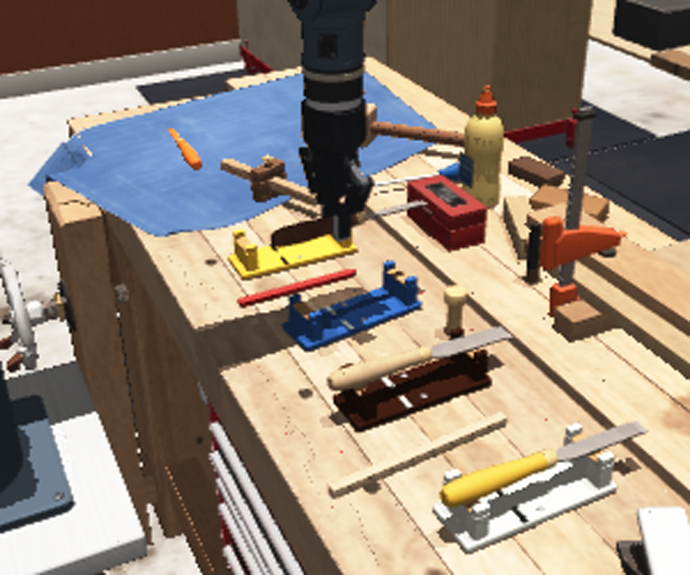

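The brown chisel is held level over the blue stand. Lowering it.

Request:
apply_moves(plan=[0,0,-0.03,0,0,0,0,0,-0.06,0,0,0,0,0,-0.08,0,0,0,0,0,-0.09,0,0,0,0,0,-0.098,0,0,0,0,0,-0.098,0,0,0,0,0,-0.098,0,0,0])

```text
time: 4.7
position: [0.4722, 0.0817, 0.0364]
orientation: [-3.141, 0.002, -3.012]
contact_force: [0.7, 0.5, -0.8]
grip_width: 0.0204
grip_force: 49.6
```

Request:
apply_moves(plan=[0,0,0,0,0,0,0,0,0,0,0,0,0,0,0,0,0,0,0,0,0,0,0,0,0,0,0,0,0,0,0,0,0,0,0,0,0,0,0,0,0,0], claw=-1)

```text
time: 5.4
position: [0.4713, 0.0814, 0.0353]
orientation: [-3.142, -0.0, -3.012]
contact_force: [-0.6, 1.1, -0.1]
grip_width: 0.0855
grip_force: 0.0
```

Request:
apply_moves(plan=[0,0,0.03,0,0,0,0,0,0.07,0,0,0,0,0,0.11,0,0,0,0,0,0.13,0,0,0,0,0,0.13,0,0,0])

```text
time: 5.9
position: [0.474, 0.0815, 0.1697]
orientation: [-3.141, 0.008, -3.012]
contact_force: [-0.4, -0.5, 0.0]
grip_width: 0.0855
grip_force: 0.0
```

Request:
apply_moves(plan=[0.016,-0.05,0,0,0,-0.01,0.016,-0.1,0,0,0,-0.02,0.016,-0.15,0,0,0,-0.04,0.016,-0.2,0,0,0,-0.06,0.016,-0.25,0,0,0,-0.08,0.016,-0.3,0,0,0,-0.08,0.016,-0.345,0,0,0,-0.08,0.016,-0.371,0,0,0,-0.08])

```text
time: 6.7
position: [0.4859, -0.2928, 0.1629]
orientation: [3.141, -0.002, -3.096]
contact_force: [0.5, 0.5, 0.5]
grip_width: 0.0852
grip_force: 0.0
```

Request:
apply_moves(plan=[0,0,-0.03,0,0,0,0,0,-0.065,0,0,0,0,0,-0.065,0,0,0,0,0,-0.065,0,0,0])

```text
time: 7.1
position: [0.4859, -0.2884, 0.0983]
orientation: [3.139, -0.004, -3.092]
contact_force: [0.1, 0.4, 0.6]
grip_width: 0.0853
grip_force: 0.0
```

```bash
python3 - <<'E'
from cell import ctrl
import cv2,pickle
f=ctrl.grab_frame("top");pickle.dump(f,open("top3.pkl","wb"));cv2.imwrite("pics/t3.png",cv2.resize(f["color"][160:280,240:460,::-1],None,fx=3.6,fy=3.6,interpolation=cv2.INTER_CUBIC))
s=ctrl.get_state();print(s["position"],s["orientation"],s["time"])
E
```

```text
[ 0.48722185 -0.28928579  0.10047102] [ 3.14124873e+00 -4.38460246e-04 -3.09206101e+00] 7.15
```

View pics/t3.png

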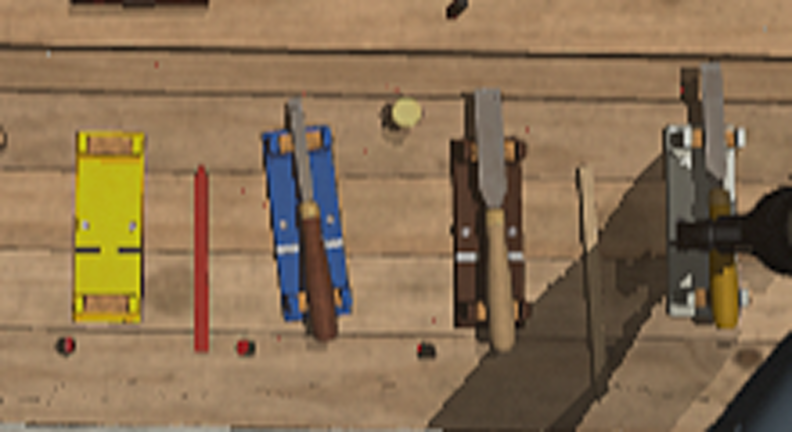

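The top view shows the brown chisel in both notches of the blue stand and the bystanders unmoved. The gripper is over the yellow handle at about (722,236).

Request:
apply_moves(plan=[0,0,-0.025,0,0,0,0,0,-0.05,0,0,0,0,0,-0.066,0,0,0,0,0,-0.066,0,0,0,0,0,-0.066,0,0,0])

```text
time: 7.65
position: [0.4885, -0.2901, 0.0363]
orientation: [-3.14, 0.002, -3.092]
contact_force: [0.1, 0.5, 0.8]
grip_width: 0.0855
grip_force: 0.0
```

Request:
apply_moves(plan=[0,0,0,0,0,0,0,0,0,0,0,0,0,0,0,0,0,0,0,0,0,0,0,0,0,0,0,0,0,0,0,0,0,0,0,0,0,0,0,0,0,0], claw=1)

```text
time: 8.35
position: [0.4877, -0.2899, 0.0349]
orientation: [-3.141, 0.001, -3.092]
contact_force: [0.4, -0.3, 2.8]
grip_width: 0.02
grip_force: 49.9
```

Request:
apply_moves(plan=[0,0,0.02,0,0,0,0,0,0.05,0,0,0,0,0,0.09,0,0,0,0,0,0.12,0,0,0,0,0,0.12,0,0,0,0,0,0.12,0,0,0])

```text
time: 8.95
position: [0.4874, -0.2896, 0.1541]
orientation: [-3.141, 0.0, -3.092]
contact_force: [-0.5, 0.4, -3.0]
grip_width: 0.0201
grip_force: 49.4
```

```bash
python3 - <<'E'
from cell import ctrl
s=ctrl.get_state();print(s["position"],s["orientation"],s["moment"],s["contact_force"],s["grip_width"],s["time"])
E
```

```text
[ 0.4873904  -0.28963037  0.15411475] [-3.14137217e+00  2.23209868e-04 -3.09235715e+00] [-0.01628699  0.02420401 -0.03560102] [-0.53704914  0.44488328 -3.01987701] 0.02009190703091227 8.95
```

Request:
apply_moves(plan=[0,0.02,0,0,0,0,-0.003,0.06,0,0,0,-0.01,-0.006,0.1,0,0,0,-0.02,-0.01,0.145,0,0,0,-0.03,-0.013,0.19,0,0,0,-0.04,-0.016,0.235,0,0,0,-0.049,-0.02,0.28,0,0,0,-0.049,-0.023,0.325,0,0,0,-0.049])

```text
time: 9.75
position: [0.4615, 0.0381, 0.1515]
orientation: [3.141, -0.005, -3.141]
contact_force: [1.0, -0.5, -1.3]
grip_width: 0.02
grip_force: 49.3
```

Request:
apply_moves(plan=[0,0.045,0,0,0,0,0,0.09,0,0,0,0,0,0.135,0,0,0,0,0,0.18,0,0,0,0,0,0.215,0,0,0,0,0,0.234,0,0,0,0,0,0.234,0,0,0,0,0,0.234,0,0,0,0])

```text
time: 10.55
position: [0.4622, 0.2693, 0.152]
orientation: [-3.139, -0.004, -3.14]
contact_force: [0.5, -0.1, -1.0]
grip_width: 0.0201
grip_force: 49.4
```

```bash
python3 - <<'E'
from cell import ctrl
s=ctrl.get_state();print(s["position"],s["orientation"],s["grip_width"],s["time"])
E
```

```text
[0.46222108 0.26932051 0.15197819] [-3.13934772 -0.00429906 -3.13980458] 0.02013553456423741 10.55
```

Request:
apply_moves(plan=[0,0,-0.03,0,0,0,0,0,-0.06,0,0,0,0,0,-0.09,0,0,0,0,0,-0.108,0,0,0,0,0,-0.117,0,0,0,0,0,-0.117,0,0,0,0,0,-0.117,0,0,0,0,0,-0.117,0,0,0])

```text
time: 11.35
position: [0.4649, 0.2693, 0.038]
orientation: [3.141, 0.001, 3.141]
contact_force: [0.1, 0.5, -1.9]
grip_width: 0.0199
grip_force: 49.5
```

```bash
python3 - <<'E'
from cell import ctrl
s=ctrl.get_state();print(s["position"],s["orientation"],s["grip_width"],s["time"],s["contact_force"])
E
```

```text
[0.4648738  0.26928738 0.03795792] [3.14106011e+00 1.25887836e-03 3.14114070e+00] 0.019860585861408455 11.35 [ 0.09306388  0.46139121 -1.92785329]
```

Still about 3 mm above the seat (it was gripped at 0.0349). I'll lower a little more, then release.

Request:
apply_moves(plan=[0,0,-0.002,0,0,0,0,0,-0.002,0,0,0,0,0,-0.002,0,0,0])

```text
time: 11.65
position: [0.4643, 0.2695, 0.0353]
orientation: [3.142, -0.0, -3.141]
contact_force: [-0.7, 0.6, -1.6]
grip_width: 0.0198
grip_force: 49.5
```

Request:
apply_moves(plan=[0,0,0,0,0,0,0,0,0,0,0,0,0,0,0,0,0,0,0,0,0,0,0,0,0,0,0,0,0,0,0,0,0,0,0,0,0,0,0,0,0,0], claw=-1)

```text
time: 12.35
position: [0.4643, 0.2695, 0.0353]
orientation: [3.142, -0.0, -3.141]
contact_force: [-0.7, -0.4, -0.2]
grip_width: 0.0854
grip_force: 0.0
```

Request:
apply_moves(plan=[0,0,0.03,0,0,0,0,0,0.07,0,0,0,0,0,0.11,0,0,0,0,0,0.13,0,0,0,0,0,0.13,0,0,0])

```text
time: 12.85
position: [0.4669, 0.2706, 0.1701]
orientation: [3.138, 0.008, -3.141]
contact_force: [0.5, 0.1, 0.4]
grip_width: 0.0853
grip_force: 0.0
```

Request:
apply_moves(plan=[0.001,-0.03,0,0,0,0.05,0.001,-0.08,0,0,0,0.05,0.001,-0.13,0,0,0,0.05,0.001,-0.18,0,0,0,0.05,0.001,-0.23,0,0,0,0.05,0.001,-0.28,0,0,0,0.05,0.001,-0.33,0,0,0,0.05,0.001,-0.355,0,0,0,0.05])

```text
time: 13.65
position: [0.4641, -0.0888, 0.1635]
orientation: [-3.141, -0.002, -3.095]
contact_force: [1.0, 0.3, 0.6]
grip_width: 0.0856
grip_force: 0.0
```

Request:
apply_moves(plan=[0,0,-0.03,0,0,0,0,0,-0.065,0,0,0,0,0,-0.065,0,0,0,0,0,-0.065,0,0,0])

```text
time: 14.05
position: [0.4637, -0.085, 0.0988]
orientation: [3.14, -0.004, -3.091]
contact_force: [1.0, -0.3, 0.9]
grip_width: 0.0852
grip_force: 0.0
```

```bash
python3 - <<'E'
from cell import ctrl
import cv2,pickle
f=ctrl.grab_frame("top");cv2.imwrite("pics/t4.png",cv2.resize(f["color"][160:280,240:460,::-1],None,fx=3.6,fy=3.6,interpolation=cv2.INTER_CUBIC))
s=ctrl.get_state();print(s["position"],s["orientation"],s["time"])
E
```

```text
[ 0.46524971 -0.08535421  0.1005901 ] [ 3.14148053e+00 -3.22689512e-04 -3.09105022e+00] 14.1
```

View pics/t4.png

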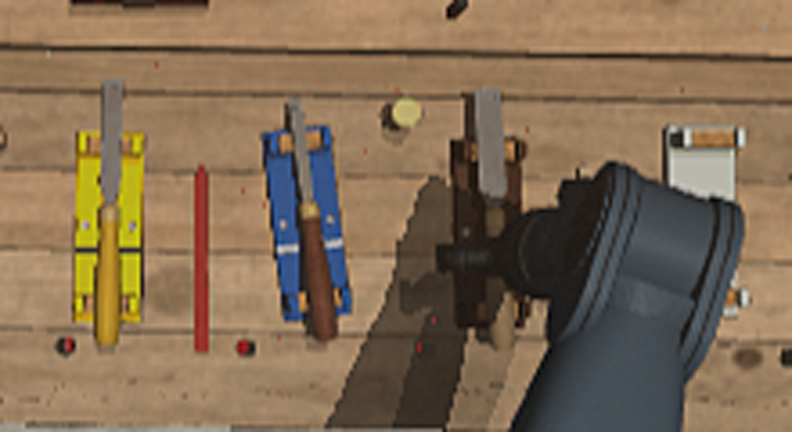

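The yellow chisel sits centred on the yellow stand (x about 110 px). The gripper is over the pale handle at about (495,256). Grasping it.

Request:
apply_moves(plan=[0,0,-0.025,0,0,0,0,0,-0.05,0,0,0,0,0,-0.066,0,0,0,0,0,-0.066,0,0,0,0,0,-0.066,0,0,0])

```text
time: 14.6
position: [0.4667, -0.0857, 0.0362]
orientation: [-3.141, 0.003, -3.091]
contact_force: [-0.3, 0.0, 0.6]
grip_width: 0.0852
grip_force: 0.0
```

Request:
apply_moves(plan=[0,0,0,0,0,0,0,0,0,0,0,0,0,0,0,0,0,0,0,0,0,0,0,0,0,0,0,0,0,0,0,0,0,0,0,0,0,0,0,0,0,0], claw=1)

```text
time: 15.3
position: [0.4657, -0.0858, 0.0349]
orientation: [-3.141, 0.001, -3.091]
contact_force: [0.2, 0.3, 3.7]
grip_width: 0.0204
grip_force: 49.7
```

Request:
apply_moves(plan=[0,0,0.02,0,0,0,0,0,0.05,0,0,0,0,0,0.09,0,0,0,0,0,0.1,0,0,0,0,0,0.1,0,0,0,0,0,0.1,0,0,0])

```text
time: 15.9
position: [0.4643, -0.0852, 0.1324]
orientation: [3.14, -0.003, -3.091]
contact_force: [0.5, 0.1, -2.4]
grip_width: 0.0202
grip_force: 49.2
```

```bash
python3 - <<'E'
from cell import ctrl
from h import *
f=ctrl.grab_frame("top");pickle.dump(f,open("top5.pkl","wb"))
cv2.imwrite("pics/t5.png",cv2.resize(f["color"][165:275,250:450,::-1],None,fx=4,fy=4,interpolation=cv2.INTER_CUBIC))
s=ctrl.get_state();print(s["position"],s["orientation"],s["grip_width"],s["time"])
E
```

```text
[ 0.46380949 -0.08503595  0.13180002] [ 3.13999363 -0.00405151 -3.09139621] 0.02026967652683964 15.95
```

Request:
apply_moves(plan=[0.003,-0.03,0,0,0,-0.01,0.006,-0.07,0,0,0,-0.02,0.009,-0.11,0,0,0,-0.03,0.013,-0.15,0,0,0,-0.04,0.013,-0.185,0,0,0,-0.04,0.013,-0.201,0,0,0,-0.04,0.013,-0.201,0,0,0,-0.04,0.013,-0.201,0,0,0,-0.04])

```text
time: 16.75
position: [0.4774, -0.2852, 0.1326]
orientation: [3.138, -0.002, -3.132]
contact_force: [-0.1, -0.0, -2.3]
grip_width: 0.0203
grip_force: 49.4
```

Request:
apply_moves(plan=[0,0,-0.03,0,0,0,0,0,-0.06,0,0,0,0,0,-0.08,0,0,0,0,0,-0.09,0,0,0,0,0,-0.096,0,0,0,0,0,-0.098,0,0,0,0,0,-0.098,0,0,0,0,0,-0.098,0,0,0])

```text
time: 17.55
position: [0.4792, -0.2871, 0.0378]
orientation: [-3.14, 0.002, -3.131]
contact_force: [1.7, 0.7, -2.8]
grip_width: 0.0203
grip_force: 49.5
```

```bash
python3 - <<'E'
from cell import ctrl
s=ctrl.get_state();print(s["position"],s["orientation"],s["grip_width"],s["time"],s["contact_force"])
E
```

```text
[ 0.47922498 -0.28708936  0.03775419] [-3.14009026e+00  2.01722770e-03 -3.13121524e+00] 0.020292713982498118 17.55 [ 1.71496664  0.68986736 -2.77260504]
```

Request:
apply_moves(plan=[0,0,-0.002,0,0,0,0,0,-0.002,0,0,0,0,0,-0.002,0,0,0])

```text
time: 17.85
position: [0.4788, -0.287, 0.0349]
orientation: [-3.141, 0.001, -3.132]
contact_force: [1.6, -0.4, -0.8]
grip_width: 0.0204
grip_force: 49.7
```

Request:
apply_moves(plan=[0,0,0,0,0,0,0,0,0,0,0,0,0,0,0,0,0,0,0,0,0,0,0,0,0,0,0,0,0,0,0,0,0,0,0,0,0,0,0,0,0,0], claw=-1)

```text
time: 18.55
position: [0.4783, -0.2865, 0.0343]
orientation: [3.142, -0.0, -3.131]
contact_force: [-0.2, -0.3, -0.5]
grip_width: 0.0854
grip_force: 0.0
```

Request:
apply_moves(plan=[0,0,0.03,0,0,0,0,0,0.07,0,0,0,0,0,0.11,0,0,0,0,0,0.13,0,0,0,0,0,0.13,0,0,0])

```text
time: 19.05
position: [0.4805, -0.2882, 0.1692]
orientation: [-3.136, 0.007, -3.131]
contact_force: [0.3, 0.1, -0.1]
grip_width: 0.0851
grip_force: 0.0
```

Request:
apply_moves(plan=[-0.007,0.04,0,0,0,0.02,-0.007,0.09,0,0,0,0.04,-0.007,0.14,0,0,0,0.08,-0.007,0.19,0,0,0,0.119,-0.007,0.24,0,0,0,0.119,-0.007,0.29,0,0,0,0.119,-0.007,0.34,0,0,0,0.119,-0.007,0.368,0,0,0,0.119])

```text
time: 19.85
position: [0.4697, 0.0848, 0.1625]
orientation: [3.14, -0.002, -3.009]
contact_force: [-0.1, 0.5, 1.0]
grip_width: 0.085
grip_force: 0.0
```

Request:
apply_moves(plan=[0,0,-0.03,0,0,0,0,0,-0.065,0,0,0,0,0,-0.065,0,0,0,0,0,-0.065,0,0,0])

```text
time: 20.25
position: [0.4696, 0.0814, 0.0977]
orientation: [3.141, -0.004, -3.012]
contact_force: [1.1, 0.1, -0.3]
grip_width: 0.0858
grip_force: 0.0
```

```bash
python3 - <<'E'
from cell import ctrl
import cv2,pickle
f=ctrl.grab_frame("top");pickle.dump(f,open("top6.pkl","wb"));cv2.imwrite("pics/t6.png",cv2.resize(f["color"][175:265,250:455,::-1],None,fx=3.9,fy=3.9,interpolation=cv2.INTER_CUBIC))
s=ctrl.get_state();print(s["position"],s["orientation"],s["time"])
E
```

```text
[0.47125666 0.08127193 0.09957609] [ 3.14158663e+00 -3.64663609e-04 -3.01271475e+00] 20.3
```

View pics/t6.png

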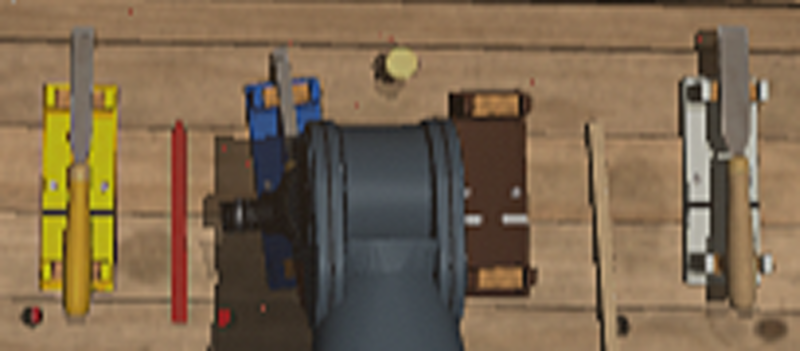

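The yellow chisel is on the yellow stand and the pale one on the white stand (737 px, where parallax should put a centred chisel). The brown stand is empty, centre about (490,219). Moving the brown chisel home.

Request:
apply_moves(plan=[0,0,-0.025,0,0,0,0,0,-0.05,0,0,0,0,0,-0.066,0,0,0,0,0,-0.066,0,0,0,0,0,-0.066,0,0,0])

```text
time: 20.8
position: [0.4727, 0.0812, 0.0352]
orientation: [-3.141, 0.003, -3.013]
contact_force: [-0.6, 0.3, 0.9]
grip_width: 0.0854
grip_force: 0.0
```

Request:
apply_moves(plan=[0,0,0,0,0,0,0,0,0,0,0,0,0,0,0,0,0,0,0,0,0,0,0,0,0,0,0,0,0,0,0,0,0,0,0,0,0,0,0,0,0,0], claw=1)

```text
time: 21.5
position: [0.4718, 0.0815, 0.0339]
orientation: [-3.142, 0.001, -3.012]
contact_force: [-0.4, 0.2, 3.9]
grip_width: 0.0201
grip_force: 49.8
```

Request:
apply_moves(plan=[0,0,0.02,0,0,0,0,0,0.05,0,0,0,0,0,0.09,0,0,0,0,0,0.12,0,0,0,0,0,0.12,0,0,0,0,0,0.12,0,0,0])

```text
time: 22.1
position: [0.4714, 0.0815, 0.1532]
orientation: [-3.142, 0.0, -3.012]
contact_force: [-0.4, -0.8, -1.2]
grip_width: 0.0201
grip_force: 49.2
```

Request:
apply_moves(plan=[-0.002,-0.03,0,0,0,-0.03,-0.004,-0.07,0,0,0,-0.06,-0.007,-0.11,0,0,0,-0.09,-0.007,-0.14,0,0,0,-0.12,-0.007,-0.16,0,0,0,-0.126,-0.007,-0.168,0,0,0,-0.126,-0.007,-0.168,0,0,0,-0.126,-0.007,-0.168,0,0,0,-0.126])

```text
time: 22.9
position: [0.4636, -0.0856, 0.1521]
orientation: [3.14, -0.002, -3.138]
contact_force: [-0.1, 1.4, -1.7]
grip_width: 0.0204
grip_force: 49.4
```

Request:
apply_moves(plan=[0,0,-0.03,0,0,0,0,0,-0.06,0,0,0,0,0,-0.09,0,0,0,0,0,-0.108,0,0,0,0,0,-0.116,0,0,0,0,0,-0.118,0,0,0,0,0,-0.118,0,0,0,0,0,-0.118,0,0,0])

```text
time: 23.7
position: [0.4655, -0.0867, 0.0367]
orientation: [-3.141, 0.003, -3.138]
contact_force: [0.1, 0.3, -1.4]
grip_width: 0.0203
grip_force: 49.4
```

Request:
apply_moves(plan=[0,-0.0005,-0.001,0,0,0,0,-0.0005,-0.001,0,0,0,0,-0.0005,-0.001,0,0,0])

```text
time: 24.0
position: [0.4646, -0.0872, 0.0347]
orientation: [-3.141, 0.001, -3.139]
contact_force: [-0.6, 0.2, -1.5]
grip_width: 0.0202
grip_force: 49.4
```

Release, rise, and move back out of the view.

Request:
apply_moves(plan=[0,0,0,0,0,0,0,0,0,0,0,0,0,0,0,0,0,0,0,0,0,0,0,0,0,0,0,0,0,0,0,0,0,0,0,0,0,0,0,0,0,0], claw=-1)

```text
time: 24.7
position: [0.4643, -0.087, 0.0343]
orientation: [3.142, -0.0, -3.138]
contact_force: [-0.7, 0.2, -0.8]
grip_width: 0.0853
grip_force: 0.0
```

Request:
apply_moves(plan=[0,0,0.03,0,0,0,0,0,0.07,0,0,0,0,0,0.11,0,0,0,0,0,0.15,0,0,0,-0.04,0,0.18,0,0,0,-0.08,0,0.19,0,0,0,-0.12,0,0.19,0,0,0,-0.16,0,0.19,0,0,0])

```text
time: 25.5
position: [0.3033, -0.087, 0.2251]
orientation: [-3.14, 0.001, -3.138]
contact_force: [-0.6, -1.2, 0.3]
grip_width: 0.0857
grip_force: 0.0
```

```bash
python3 - <<'E'
from cell import ctrl
import cv2,pickle
f=ctrl.grab_frame("top");pickle.dump(f,open("top7.pkl","wb"));cv2.imwrite("pics/t7.png",cv2.resize(f["color"][175:265,250:455,::-1],None,fx=3.9,fy=3.9,interpolation=cv2.INTER_CUBIC))
g=ctrl.grab_frame("side");cv2.imwrite("pics/s7.png",cv2.resize(g["color"][180:345,220:420,::-1],None,fx=3.6,fy=3.6,interpolation=cv2.INTER_CUBIC))
E
```

```text
(no output)
```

View pics/t7.png

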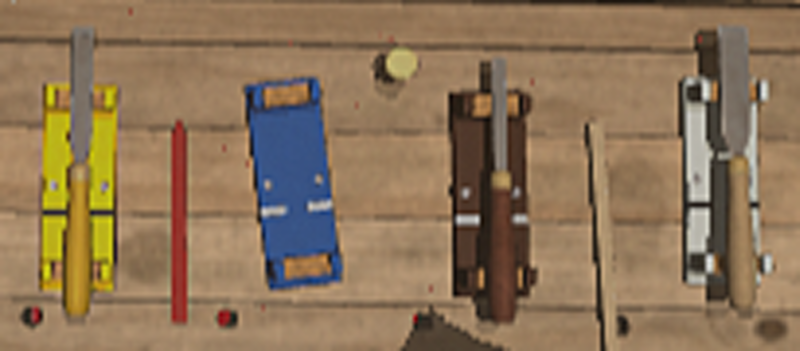

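View pics/s7.png

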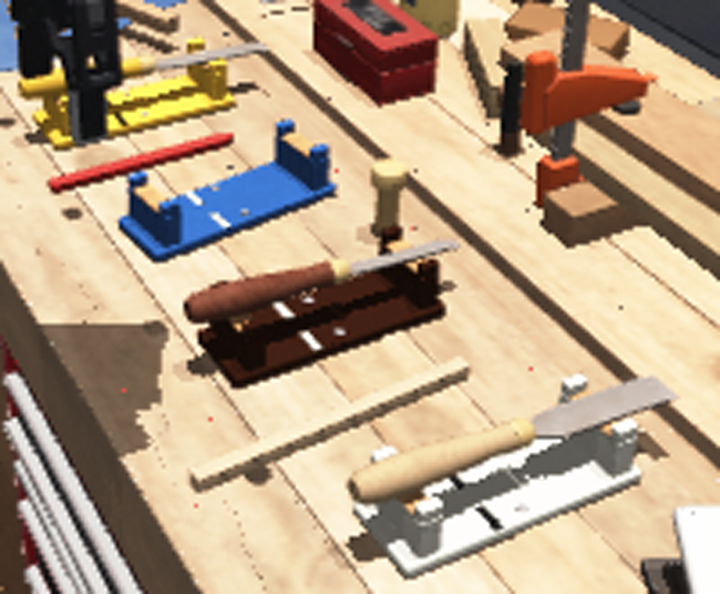

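All three chisels lie level on their own stands and the bystanders are unmoved. A quick check of the numbers before handing in.

```bash
python3 - <<'E'
from h import *
f=pickle.load(open("top7.pkl","rb"))
C=lambda p,z:ray(f,250+(p[0]+.5)/3.9-.5,175+(p[1]+.5)/3.9-.5,z)[:2]
for n,a,b,L,o in[("yel",(83,28),(77,316),.228,(.4647,.2698)),("br",(498,60),(503,321),.213,(.4645,-.087)),("pale",(733,28),(743,314),.227,(.4787,-.2865))]:
    A,B=C(a,.05),C(b,.055);d=(A-B);d/=np.linalg.norm(d)
    print(n,np.arctan2(d[1],d[0]).round(3),"butt-based",(B+.079*d-o).round(4),"tip-based",(A-(L-.079)*d-o).round(4))
E
```

```text
yel -0.003 butt-based [-0.0084 -0.0015] tip-based [ 0.0073 -0.0015]
br 0.02 butt-based [-0.0065 -0.0001] tip-based [ 0.0007 -0.    ]
pale 0.027 butt-based [-0.0115 -0.0009] tip-based [ 0.0029 -0.0005]
```

```bash
python3 -c "
from cell import ctrl
print(ctrl.finish_job())"
```

```text
the job is handed in; nothing more can be done
None
```

The job is handed in at about 26 s, with each chisel lying level on the stand of its colour, blade away from the robot and grip point within about 12 mm of the cross line by my camera estimate (limit 15 mm); the bystanders look unmoved, and no verdict was returned.

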